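# Load the released jar on the roller mill and key-start it

## Robot

A 7-joint arm with a two-finger parallel gripper is mounted at the origin on the work surface. World frame = base frame: x ahead of the robot, y to its left, z up, the work surface at z = 0. Lengths are in m, angles in rad, forces in N, time in s.
With the tool pointing down it reaches from about 0.35 to 0.775 m from the base axis. Payload 3.1 kg.
Tool frame: the origin (TCP) lies on the centre line of the jaws, within the pads' length; the fingertips stand 22 mm ahead of it and the grasp point (between the pads) lies 3 mm ahead of it; z points along the fingers, y is the line along which they close (so a half turn about z gives the same grasp; the last joint's range is limited). The gripper opens to 85 mm and grips with 20 to 120 N. Pads are 22 mm wide; open, the fingers measure 114 mm over their backs; the gripper's body (76 mm by 85 mm) begins 54 mm behind the grasp point. The pads swing forward as they close: fully open they stand 13 mm farther back than shut.
Start: joints at [1.133, 0.311, 0.014, 1.512, -0.004, 1.319, -0.027], TCP at [0.212, -0.507, 0.253] pointing down, gripper open.
Joint ranges: [-2.7, 2.7], [-0.3, 1.91], [-1.27, 1.3], [0.12, 2.57], [-1.44, 4.58], [0.2, 2.03], [-3.05, 3.05]. Speed limits (rad/s): [2.79, 2.79, 3.14, 3.14, 3.14, 3.14, 3.14].

## Interface

Orientations are given as a unit quaternion [x, y, z, w].
In Python, from bench import robot gives the robot as it stands.
- The arm moves only by the tool send_rows, never from a script. Its argument "rows" is a list of rows, each a list of 7 numbers: the shift along the tool's x, y, z each as a share of 0.6 m, from -1 to 1, then the turn, a rotation vector about the tool's x, y, z each as a share of pi rad, from -1 to 1, then the gripper command: -1 is fully open, 1 is shut, values between are in proportion. In form: [[tx, ty, tz, ax, ay, az, claw], ...]. A call has 1 to 12 rows; each row is the pose to reach, as a shift and turn from the pose commanded when the call began, along the tool's axes at that moment, turning the shorter way round; what a row does not reach only later rows make up. A row lasts 1/12 s, in which the tool goes at most 41.7 mm and 7.16 degrees, less where a joint would pass 70% of its speed; a pose out of reach is approached as far as the arm can. A call with a number of a shift or a turn outside -1 to 1 is refused whole. A call with a gripper value outside its range is refused whole. The fingers move at their own pace and stop on an object; the grip force is fixed at half the most. Time passes only in rows, so rows that repeat a pose let the fingers close. It gives the time, the measured TCP pose, the force, the opening and the grip force at its end, in the units of the state.
- robot.get_state(): the state, without advancing time (a new reading comes with each control period).
- robot.read_camera(name): name is "scene" or "top" or "wrist"; returns a dict with "color" (400x640x3 uint8, red, green, blue), "fx", "fy", "cx", "cy" (pixels), "k1" (the pictures are not rectified: a ray, as slopes to the right and down, at radius r is drawn at 1 + k1 r^2 times it, then the intrinsics apply), "rvec" (rotation vector, rad) and "tvec" (3), from world to camera coordinates, as OpenCV has them. Camera axes: x right, y down, z forward; pixel columns grow to the right and rows downward; lengths in m; the calibration is good to about 2 mm. A picture is of the moment at which its call begins. There is no depth.
- robot.sign_off(): hands the job in; it is judged then, once.
Trained networks look in a picture, given as the dict that the camera call returned (one of the last four; its "shot" number tells which), for a name from the list of things; names that differ only in an ending like _2 or _b are one class to them, and where a whole thing is asked for, a point or a joint stands for the part that bears it (a point fixed in the world has none). Each returns a list of dicts, best first, with "conf" (0 to 1); they miss things now and then, are a little off and sometimes report something else, mostly with a low value. They report only what shows in the picture. A call takes as long as a camera call.
- robot.trace(query, picture): "region" (400x640 bool, what is visible of it) and "centre" ([column, row] in pixels, amid what is visible of it).
- robot.place_of(query, picture): "centre" ([column, row] in pixels: a listed point, or the origin of a listed thing).
The state is a dict: "t": time; "joints": joint angles; "joint_velocities": joint speeds; "joint_efforts": joint torques, N m; "tcp_pos": TCP position; "orientation": TCP orientation; "contact_force": force on the tool from outside, world axes, zero at the start; "ft_torque": the same for the moment, N m; "gripper_width": opening from 0.0 (shut) to 1.0 (fully open); "grip_force": force on a finger pad.
Only numpy, scipy, OpenCV 4.12 (cv2) and the standard library are available. Lean on these libraries where they do the work, as an engineer would, in place of code of your own. Each camera call takes 0.05 s, during which the arm holds its last target. There are 200 camera calls.

## Task

Sort the two tagged jars from the white rack: gently lay the green-tagged (released) jar along the two black rollers of the mill, resting between them, and the red-tagged (rejected) jar in the red tray's cradle. Once both are in place, turn the mill's key clockwise all the way to start, hold it there for about a second, and let it spring back to run. Leave the yellow-tagged jar in the rack and everything else where it is.

Things in the scene. Friction and masses are not known exactly. Their poses are not given: they have to be found in the camera images.
- green_mid (a point): Centre of the green-tagged jar: closed amber jar lying on its side, 122 mm long, 62 mm diameter, black cap, coloured band 28 mm wide around its middle, 0.18 to 0.35 kg. Its x axis is the jar's long axis, towards the cap. Starts in one of the rack's three cradles (any of them). Take it across its diameter near the middle, from above.
- red_mid (a point): Centre of the red-tagged jar; otherwise the same jar, same axes.
- yellow_mid (a point): Centre of the yellow-tagged jar (quarantine, leave alone); otherwise the same jar, same axes.
- rack: White cradle rack, fixed, 155 x 300 mm, rim 18 mm high; origin under its centre. Three cradles along its x axis, 100 mm apart in its y (at y = -100, 0, 100 mm); each is two round rails on which a jar lies with its centre 42 mm above the table. It may stand on the robot's left or right.
- reject_nest (a point): Where the centre of a jar is when it lies in the one cradle of the red reject tray (42 mm above the table). The cradle runs along this x axis; the jar's long axis goes along it, either way round. Tray fixed, 155 x 100 mm, rim 18 mm high; end rims 145 mm apart inside. Its rails are 24 mm apart across the cradle gap and hold the jar from rolling.
- roller_mid (a point): Where a jar's centre is when it lies midway along the mill's two rollers (117 mm above the table). The rollers run along this y axis: 216 mm long, 28 mm diameter, axes 44 mm apart, tops 92 mm above the table; they do not turn by hand. z up. The jar's long axis goes along y, either way round; its centre may be up to 45 mm from the middle.
- mill: The roller mill, fixed, 180 x 340 mm, on the robot's left or right; origin under its centre, rollers along its y. At its -y end stands the white drive housing (100 mm of its length, 150 mm high, key on top), at its +y end a bearing plate (20 mm thick, 100 mm high).
- key_grip (a point): Middle of the black key's flat bow, on its vertical turning axis, standing on top of the drive housing, 33 mm above the housing top. The bow is 44 mm wide along this x axis, 12 mm thick along y (grip it across y, from above), 34 mm tall. The x and y axes turn with the key.
- barrel (a joint): Lock barrel's angle in rad, growing clockwise seen from above: 0 off (white mark), 0.785 run (green mark, end stop). It turns with the key, with light friction (0.025 Nm), and stays where it is left. Starts at off.
- key (a joint): How far the key is turned clockwise beyond its barrel, in rad: 0 up to run, 0.525 at start (yellow mark, end stop). The key's whole angle from off is the sum of the two joints: 1.31 at start. Turned clockwise the key first carries the barrel to run, then winds a return spring (0.05 Nm, rising to 0.2 Nm at start); let go at start, it springs back by itself to run.
- mortar: White mortar with its pestle, 110 mm wide, 60 mm high (pestle to 90 mm), loose, behind the mill (further from the robot); origin under its centre. Leave alone.
- dish: White square weighing dish, 85 mm, 18 mm high, loose, behind the mill; origin under its centre. Leave alone.
- scoop: Brass-coloured scoop, 190 mm long, lying between mill and rack, further from the robot; x along it. Leave alone.

How it is judged:
By the outcome, as a careful person would: the job done as asked, in the order asked, and still so for the second after the job is handed in, with the robot touching nothing.
It also fails if it takes over 72 s, if anything falls off the work surface, if the arm or the gripper's body presses on something with over 40 N, if the wrist force passes 120 N, or if a joint passes its speed limit or range.

## Working session

There is one attempt and no reset: what is moved stays moved. The work goes in short steps, Python scripts to look and compute and a tool call to move; the robot and the scene stay as the last step left them, time stands still between calls to the robot, and variables do not carry over. Pictures are saved under pics/ and viewed, at most 10 in all, crops included, and the job is handed in when it is done.

Besides the shell and the picture viewer there is one more tool, called after "Request:" as name(argument=value, ...), one argument or row to a line, values as JSON. send_rows: Moves the arm, as the interface text tells. Its arguments: {"type":"object","properties":{"rows":{"type":"array"}},"required":["rows"]}

```bash
mkdir -p pics
cat > h.py <<'E'
import numpy as np, cv2
from bench import robot
from scipy.spatial.transform import Rotation as R
def cam(n): return robot.read_camera(n)
def save(p,name): cv2.imwrite('pics/'+name+'.png',cv2.cvtColor(p['color'],cv2.COLOR_RGB2BGR))
def ray(p,uv):
    K=np.array([[p['fx'],0,p['cx']],[0,p['fy'],p['cy']],[0,0,1.]]);d=np.array([p['k1'],0,0,0,0.])
    xy=cv2.undistortPoints(np.array([[uv]],float),K,d)[0,0]
    M=R.from_rotvec(np.ravel(p['rvec'])).as_matrix();t=np.ravel(p['tvec'])
    return -M.T@t, M.T@np.array([xy[0],xy[1],1.])
def at(p,uv,z):
    c,d=ray(p,uv); return c+d*(z-c[2])/d[2]
def proj(p,X):
    K=np.array([[p['fx'],0,p['cx']],[0,p['fy'],p['cy']],[0,0,1.]]);d=np.array([p['k1'],0,0,0,0.])
    return cv2.projectPoints(np.atleast_2d(np.array(X,float)),np.array(p['rvec'],float),np.array(p['tvec'],float),K,d)[0][:,0]
def st():
    s=robot.get_state(); print({k:np.round(s[k],3).tolist() for k in ('t','joints','tcp_pos','orientation','contact_force','gripper_width','grip_force')}); return s
E
python3 - <<'E'
from h import *
st()
Z=dict(green_mid=.042,red_mid=.042,yellow_mid=.042,rack=0,reject_nest=.042,roller_mid=.117,mill=0,key_grip=.183,mortar=0,dish=0,scoop=0)
for n in ('top','scene'):
    p=cam(n); save(p,n); print(n,np.round(ray(p,(320,200))[0],2))
    for k,z in Z.items():
        for r in robot.place_of(k,p)[:2]: print(k,round(r['conf'],2),np.round(r['centre']),np.round(at(p,r['centre'],z),3))
E
```

```text
{'t': 0.0, 'joints': [1.133, 0.312, 0.014, 1.513, -0.004, 1.319, -0.027], 'tcp_pos': [0.212, -0.507, 0.252], 'orientation': [0.98, 0.197, -0.0, -0.001], 'contact_force': [0.821, -0.157, 0.427], 'gripper_width': 1.0, 'grip_force': 0.0}
top [0.39 0.01 1.4 ]
green_mid 0.75 [451. 226.] [ 0.513 -0.353  0.042]
red_mid 0.62 [383. 231.] [ 0.5   -0.161  0.042]
yellow_mid 0.72 [242. 240.] [0.48  0.236 0.042]
yellow_mid 0.6 [415. 224.] [ 0.519 -0.251  0.042]
rack 0.67 [413. 231.] [ 0.502 -0.254  0.   ]
reject_nest 0.64 [407. 173.] [ 0.667 -0.235  0.042]
reject_nest 0.32 [275. 246.] [0.463 0.141 0.042]
roller_mid 0.63 [215. 235.] [0.49  0.294 0.117]
mill 0.76 [242. 241.] [0.483 0.241 0.   ]
key_grip 0.7 [406. 174.] [ 0.635 -0.207  0.183]
key_grip 0.53 [277. 246.] [0.455 0.124 0.183]
mortar 0.81 [232. 167.] [0.701 0.272 0.   ]
mortar 0.65 [271. 179.] [0.662 0.159 0.   ]
dish 0.63 [267. 179.] [0.664 0.171 0.   ]
scoop 0.8 [322. 173.] [0.678 0.007 0.   ]
scoop 0.25 [412. 230.] [ 0.505 -0.249  0.   ]
scene [1.04 0.21 0.99]
green_mid 0.91 [205. 159.] [ 0.509 -0.355  0.042]
green_mid 0.25 [275. 182.] [ 0.502 -0.144  0.042]
red_mid 0.74 [272. 179.] [ 0.499 -0.156  0.042]
yellow_mid 0.88 [236. 171.] [ 0.512 -0.256  0.042]
yellow_mid 0.27 [415. 232.] [0.508 0.242 0.042]
rack 0.69 [240. 176.] [ 0.498 -0.259  0.   ]
rack 0.38 [273. 181.] [ 0.481 -0.166  0.   ]
reject_nest 0.92 [213. 215.] [ 0.654 -0.246  0.042]
roller_mid 0.56 [435. 219.] [0.498 0.273 0.117]
mill 0.89 [416. 233.] [0.484 0.246 0.   ]
key_grip 0.6 [380. 167.] [0.454 0.117 0.183]
key_grip 0.41 [205. 159.] [ 0.587 -0.271  0.183]
mortar 0.67 [403. 310.] [0.692 0.273 0.   ]
mortar 0.52 [362. 282.] [0.664 0.163 0.   ]
dish 0.87 [363. 281.] [0.66  0.163 0.   ]
dish 0.35 [238. 171.] [ 0.487 -0.272  0.   ]
scoop 0.71 [299. 267.] [0.686 0.004 0.   ]
```

View pics/top.png

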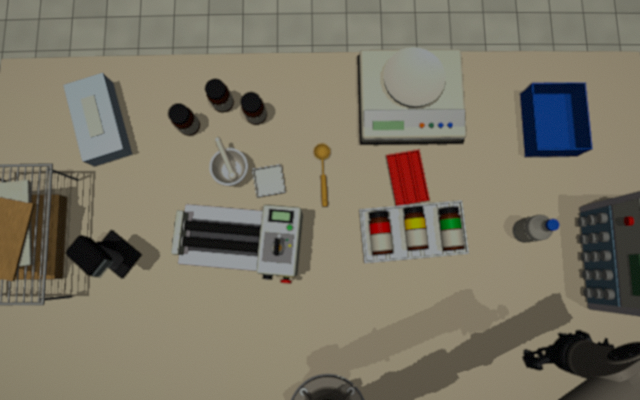

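View pics/scene.png

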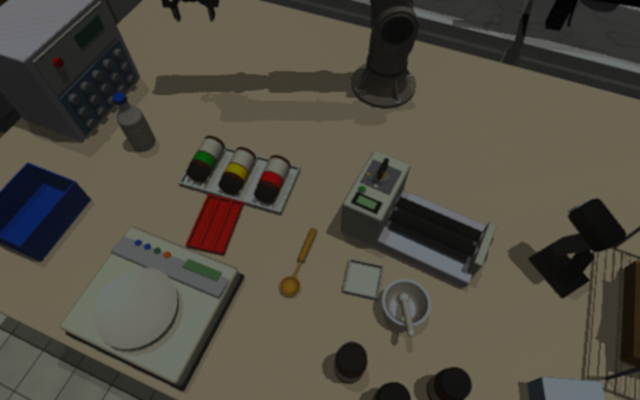

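Top view: rack on the robot's right with red (380,232), yellow (415,228) and green (451,227). The tray is at (407,177), and the mill is on the left with its housing towards the rack. Next I'll get the yaws from enlarged crops.

Run:
```python
from h import *
p=cam('top'); c=p['color']
a=cv2.resize(c[195:285,165:315],None,fx=5,fy=5,interpolation=cv2.INTER_CUBIC)
b=cv2.resize(c[140:270,350:475],None,fx=4.4,fy=4.4,interpolation=cv2.INTER_CUBIC)
cv2.imwrite('pics/a.png',a[...,::-1]);cv2.imwrite('pics/b.png',b[...,::-1])
for q,z in (('rack',.018),('mill',.05),('reject_nest',.018),('green_mid',.06),('red_mid',.06),('key_grip',.19)):
  for r in robot.trace(q,p)[:2]:
    m=r['region'].astype(np.uint8); box=cv2.boxPoints(cv2.minAreaRect(cv2.findNonZero(m)))
    P=np.array([at(p,u,z)[:2] for u in box]); e=[P[1]-P[0],P[2]-P[1]]
    print(q,round(r['conf'],2),m.sum(),P.mean(0).round(3),[(round(np.linalg.norm(v),3),round(np.degrees(np.arctan2(v[1],v[0])),1)) for v in e])
```

```text
rack 0.83 2802 [ 0.501 -0.252] [(np.float64(0.308), np.float64(-85.8)), (np.float64(0.159), np.float64(-178.1))]
mill 0.93 8000 [0.484 0.252] [(np.float64(0.214), np.float64(-3.6)), (np.float64(0.361), np.float64(-96.1))]
reject_nest 0.58 1828 [ 0.66  -0.239] [(np.float64(0.105), np.float64(-79.2)), (np.float64(0.158), np.float64(-171.4))]
green_mid 0.71 942 [ 0.505 -0.347] [(np.float64(0.064), np.float64(-83.7)), (np.float64(0.124), np.float64(-175.9))]
red_mid 0.74 996 [ 0.497 -0.15 ] [(np.float64(0.065), np.float64(-87.7)), (np.float64(0.129), np.float64(-178.8))]
key_grip 0.6 111 [0.454 0.127] [(np.float64(0.043), np.float64(-5.8)), (np.float64(0.017), np.float64(-96.5))]
```

View pics/a.png

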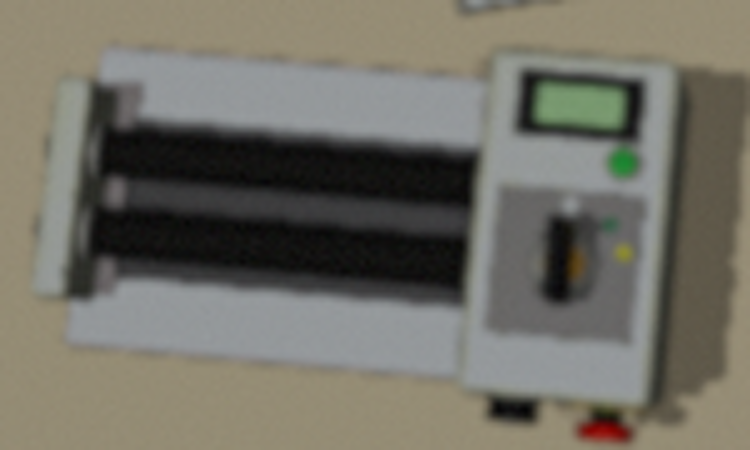

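View pics/b.png

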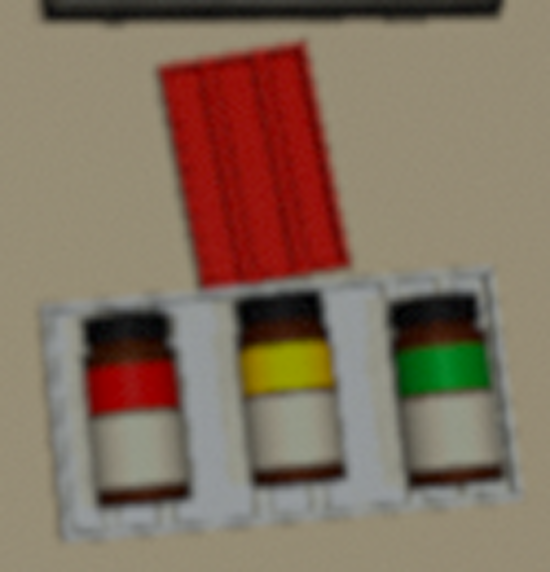

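Crop a: rollers centred near (285,207), the key at (560,258), and the mill yawed about -4.5°. Crop b: the rack is yawed about +3°, the caps point away from the robot, and the tray is yawed about +10°. I'm moving over the green jar.

```bash
cat >> h.py <<'E'
def go(x,y,z,yawdeg,name=''):
    s=robot.get_state(); q=R.from_quat(s['orientation']); 
    T=R.from_euler('z',yawdeg,degrees=True)*R.from_euler('x',np.pi)
    d=q.inv().apply(np.array([x,y,z])-s['tcp_pos'])/.6; r=(q.inv()*T).as_rotvec()/np.pi
    print(name,'row',np.round(d,4).tolist(),np.round(r,4).tolist(),'rows>=',round(max(np.linalg.norm(d)*.6/.0417,np.linalg.norm(r)*180/7.16),1))
E
python3 - <<'E'
from h import *
go(.505,-.352,.2,3.5)
E
```

```text
row [0.5503, -0.0508, 0.0888] [0.0, 0.0, 0.1066] rows>= 8.1
```

Request:
send_rows(
  rows=[
    [0.55,-0.05,0.089,0,0,0.107,-1],
    [0.55,-0.05,0.089,0,0,0.107,-1],
    [0.55,-0.05,0.089,0,0,0.107,-1],
    [0.55,-0.05,0.089,0,0,0.107,-1],
    [0.55,-0.05,0.089,0,0,0.107,-1],
    [0.55,-0.05,0.089,0,0,0.107,-1],
    [0.55,-0.05,0.089,0,0,0.107,-1],
    [0.55,-0.05,0.089,0,0,0.107,-1],
    [0.55,-0.05,0.089,0,0,0.107,-1],
    [0.55,-0.05,0.089,0,0,0.107,-1],
    [0.55,-0.05,0.089,0,0,0.107,-1],
    [0.55,-0.05,0.089,0,0,0.107,-1],
  ],
)

```text
t: 2.55
tcp_pos: [0.5034, -0.3544, 0.2]
orientation: [1.0, 0.029, -0.001, 0.001]
contact_force: [0.1, -0.3, -0.1]
gripper_width: 0.999
grip_force: 0.0
```

Run:
```python
from h import *
st(); p=cam('wrist'); save(p,'w1')
for q,z in (('green_mid',.042),('red_mid',.042),('yellow_mid',.042),('rack',0),('reject_nest',.042)):
  for r in robot.place_of(q,p)[:1]: print(q,round(r['conf'],2),np.round(r['centre']),at(p,r['centre'],z).round(4))
r=robot.trace('green_mid',p)[0]; m=r['region'].astype(np.uint8)
box=cv2.boxPoints(cv2.minAreaRect(cv2.findNonZero(m)));P=np.array([at(p,u,.055)[:2] for u in box]);print(P.mean(0),[(np.linalg.norm(v).round(3),np.degrees(np.arctan2(v[1],v[0])).round(1)) for v in (P[1]-P[0],P[2]-P[1])])
```

```text
{'t': 2.55, 'joints': [0.629, 0.479, -0.067, 1.401, 0.034, 1.263, -0.954], 'tcp_pos': [0.503, -0.354, 0.2], 'orientation': [1.0, 0.029, -0.001, 0.001], 'contact_force': [0.108, -0.318, -0.063], 'gripper_width': 0.999, 'grip_force': 0.0}
green_mid 0.77 [317. 180.] [ 0.5065 -0.3547  0.042 ]
red_mid 0.7 [115. 179.] [ 0.4966 -0.1529  0.042 ]
yellow_mid 0.8 [215. 173.] [ 0.5087 -0.2547  0.042 ]
[ 0.50177107 -0.35681385] [(np.float64(0.057), np.float64(-84.3)), (np.float64(0.135), np.float64(-172.2))]
```

View pics/w1.png

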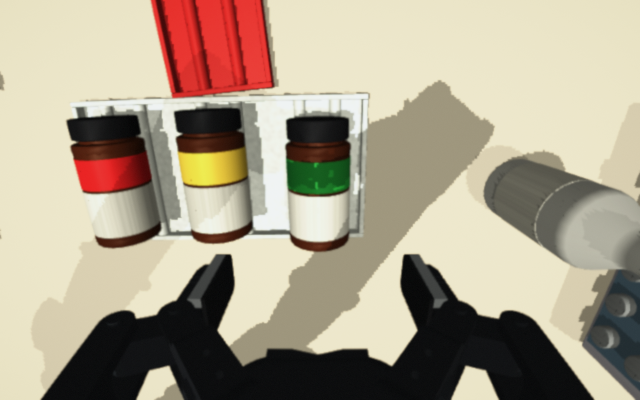

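Wrist view: the green jar is centred at (317,180) and aligned with the tool. The red and yellow jars are at (115,179) and (215,173). I'll descend and grasp.

Request:
send_rows(
  rows=[
    [0.004,0,0.06,0,0,0,-1],
    [0.004,0,0.12,0,0,0,-1],
    [0.004,0,0.17,0,0,0,-1],
    [0.004,0,0.21,0,0,0,-1],
    [0.004,0,0.235,0,0,0,-1],
    [0.004,0,0.255,0,0,0,-1],
    [0.004,0,0.255,0,0,0,-1],
    [0.004,0,0.255,0,0,0,1],
    [0.004,0,0.255,0,0,0,1],
    [0.004,0,0.255,0,0,0,1],
    [0.004,0,0.255,0,0,0,1],
    [0.004,0,0.255,0,0,0,1],
  ],
)

```text
t: 3.9
tcp_pos: [0.5089, -0.3552, 0.0497]
orientation: [1.0, 0.029, 0.002, 0.003]
contact_force: [0.2, -3.8, 5.2]
gripper_width: 0.688
grip_force: 65.0
```

Request:
send_rows(
  rows=[
    [0,0,0,0,0,0,1],
    [0,0,0,0,0,0,1],
    [0,0,0,0,0,0,1],
    [0,0,-0.03,0,0,0,1],
    [0,0,-0.08,0,0,0,1],
    [0,0,-0.14,0,0,0,1],
    [0,0,-0.2,0,0,0,1],
    [0,0,-0.26,0,0,0,1],
    [0,0,-0.32,0,0,0,1],
    [0,0,-0.38,0,0,0,1],
    [0,0,-0.38,0,0,0,1],
    [0,0,-0.38,0,0,0,1],
  ],
)

```text
t: 4.9
tcp_pos: [0.5086, -0.3519, 0.2773]
orientation: [1.0, 0.03, 0.002, 0.001]
contact_force: [0.0, -0.2, -3.0]
gripper_width: 0.696
grip_force: 65.9
```

Run:
```python
from h import *
st(); p=cam('wrist'); save(p,'w2')
go(.49,.12,.29,85,'mill pre')
```

```text
{'t': 4.9, 'joints': [0.623, 0.444, -0.069, 1.263, 0.029, 1.43, -0.953], 'tcp_pos': [0.509, -0.352, 0.277], 'orientation': [1.0, 0.03, 0.002, 0.001], 'contact_force': [0.011, -0.153, -3.05], 'gripper_width': 0.696, 'grip_force': 65.94}
mill pre row [0.0188, -0.7859, -0.0246] [-0.0005, -0.0002, -0.4529] rows>= 11.4
```

View pics/w2.png

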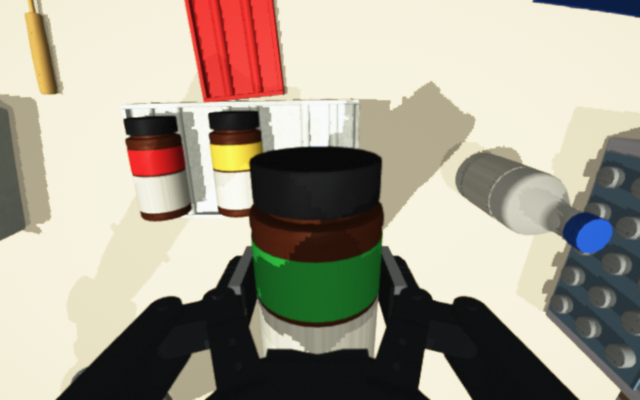

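Green is held level (about 59 mm opening). I'm moving to near the mill for a closer look at the rollers.

Request:
send_rows(
  rows=[
    [0.019,-0.786,-0.06,0,0,-0.453,1],
    [0.019,-0.786,-0.06,0,0,-0.453,1],
    [0.019,-0.786,-0.06,0,0,-0.453,1],
    [0.019,-0.786,-0.06,0,0,-0.453,1],
    [0.019,-0.786,-0.06,0,0,-0.453,1],
    [0.019,-0.786,-0.06,0,0,-0.453,1],
    [0.019,-0.786,-0.06,0,0,-0.453,1],
    [0.019,-0.786,-0.06,0,0,-0.453,1],
    [0.019,-0.786,-0.06,0,0,-0.453,1],
    [0.019,-0.786,-0.06,0,0,-0.453,1],
    [0.019,-0.786,-0.06,0,0,-0.453,1],
    [0.019,-0.786,-0.06,0,0,-0.453,1],
  ],
)

```text
t: 5.95
tcp_pos: [0.4869, 0.1279, 0.309]
orientation: [0.732, 0.682, -0.0, -0.004]
contact_force: [-0.8, 1.3, -2.3]
gripper_width: 0.695
grip_force: 65.7
```

Request:
send_rows(
  rows=[
    [0,0,0,0,0,0,1],
    [0,0,0,0,0,0,1],
    [0,0,0,0,0,0,1],
  ],
)

```text
t: 6.2
tcp_pos: [0.4899, 0.1173, 0.3088]
orientation: [0.738, 0.675, -0.002, -0.001]
contact_force: [0.3, -1.3, -2.3]
gripper_width: 0.696
grip_force: 65.8
```

Run:
```python
from h import *
st(); p=cam('wrist'); save(p,'w3'); print(ray(p,(320,200))[0])
for q,z in (('roller_mid',.117),('mill',0),('key_grip',.183)):
  for r in robot.place_of(q,p)[:2]: print(q,round(r['conf'],2),np.round(r['centre']),at(p,r['centre'],z).round(4))
for X in [(.484,.283,.092)]: print(proj(p,X))
```

```text
{'t': 6.2, 'joints': [0.162, 0.234, -0.535, 1.509, 0.12, 1.436, -0.467], 'tcp_pos': [0.49, 0.117, 0.309], 'orientation': [0.738, 0.675, -0.002, -0.001], 'contact_force': [0.338, -1.317, -2.325], 'gripper_width': 0.696, 'grip_force': 65.751}
[0.4972615  0.20103634 0.43059554]
roller_mid 0.69 [303.   8.] [0.4901 0.2788 0.117 ]
mill 0.67 [305.  64.] [0.4835 0.2403 0.    ]
[[297.7554058   10.53412101]]
```

View pics/w3.png

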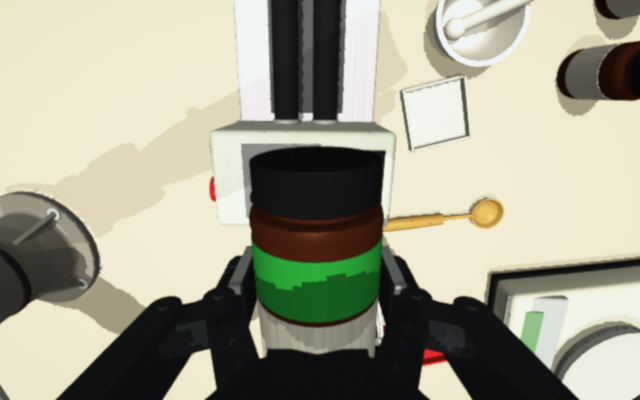

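Wrist view: the rollers run vertically in the image with their gap centred at column 306 (rows 0–120), so they are parallel to the tool. The housing front edge is at row 122.

Run:
```python
from h import *
p=cam('wrist')
for u in ((306,8),(306,118)): print(at(p,u,.092).round(4))
print(np.abs(at(p,(286,60),.092)-at(p,(326,60),.092)).round(4))
g=p['color'][40,225:395].mean(1).astype(int); print(list(enumerate(g.tolist(),225)))
```

```text
[0.4942 0.2852 0.092 ]
[0.4832 0.1765 0.092 ]
[0.0422 0.0039 0.    ]
[(225, 227), (226, 227), (227, 227), (228, 227), (229, 227), (230, 227), (231, 227), (232, 227), (233, 222), (234, 213), (235, 226), (236, 237), (237, 242), (238, 243), (239, 244), (240, 243), (241, 243), (242, 243), (243, 243), (244, 244), (245, 243), (246, 243), (247, 243), (248, 243), (249, 243), (250, 243), (251, 244), (252, 244), (253, 244), (254, 244), (255, 244), (256, 244), (257, 243), (258, 244), (259, 244), (260, 243), (261, 244), (262, 243), (263, 244), (264, 244), (265, 242), (266, 231), (267, 174), (268, 117), (269, 95), (270, 68), (271, 38), (272, 25), (273, 24), (274, 25), (275, 25), (276, 27), (277, 28), (278, 28), (279, 30), (280, 29), (281, 27), (282, 30), (283, 29), (284, 28), (285, 28), (286, 29), (287, 28), (288, 27), (289, 25), (290, 24), (291, 21), (292, 19), (293, 19), (294, 16), (295, 18), (296, 25), (297, 39), (298, 43), (299, 45), (300, 51), (301, 72), (302, 95), (303, 102), (304, 104), (305, 104), (306, 104), (307, 105), (308, 105), (309, 106), (310, 102), (311, 79), (312, 39), (313, 20),
[... 244 characters left out ...]
336, 20), (337, 43), (338, 74), (339, 87), (340, 89), (341, 92), (342, 121), (343, 190), (344, 231), (345, 239), (346, 240), (347, 240), (348, 239), (349, 240), (350, 240), (351, 241), (352, 240), (353, 238), (354, 237), (355, 238), (356, 239), (357, 240), (358, 239), (359, 238), (360, 238), (361, 238), (362, 238), (363, 238), (364, 238), (365, 238), (366, 240), (367, 240), (368, 240), (369, 240), (370, 240), (371, 239), (372, 239), (373, 238), (374, 229), (375, 205), (376, 192), (377, 202), (378, 207), (379, 208), (380, 207), (381, 207), (382, 207), (383, 207), (384, 207), (385, 207), (386, 207), (387, 207), (388, 207), (389, 207), (390, 207), (391, 211), (392, 220), (393, 226), (394, 227)]
```

Run:
```python
from h import *
go(.492,.284,.20,84.5)
```

```text
row [0.2765, -0.0229, 0.184] [-0.0002, 0.0002, 0.0017] rows>= 4.8
```

Request:
send_rows(
  rows=[
    [0.07,-0.006,0,0,0,0.002,1],
    [0.14,-0.012,0,0,0,0.002,1],
    [0.21,-0.018,0,0,0,0.002,1],
    [0.2765,-0.023,0,0,0,0.002,1],
    [0.2765,-0.023,0.05,0,0,0.002,1],
    [0.2765,-0.023,0.1,0,0,0.002,1],
    [0.2765,-0.023,0.15,0,0,0.002,1],
    [0.2765,-0.023,0.2,0,0,0.002,1],
    [0.2765,-0.023,0.24,0,0,0.002,1],
    [0.2765,-0.023,0.27,0,0,0.002,1],
    [0.2765,-0.023,0.28,0,0,0.002,1],
    [0.2765,-0.023,0.28,0,0,0.002,1],
  ],
)

```text
t: 7.45
tcp_pos: [0.4908, 0.284, 0.141]
orientation: [0.74, 0.673, -0.002, -0.0]
contact_force: [-0.2, 0.1, -2.2]
gripper_width: 0.693
grip_force: 65.8
```

Run:
```python
from h import *
st(); go(.492,.284,.1245,84.5); p=cam('scene')
c=cv2.resize(p['color'][130:330,320:540],None,fx=2.7,fy=2.7,interpolation=cv2.INTER_CUBIC); cv2.imwrite('pics/s2.png',c[...,::-1])
```

```text
{'t': 7.45, 'joints': [-0.151, 0.497, -0.567, 1.607, 0.288, 1.126, -0.884], 'tcp_pos': [0.491, 0.284, 0.141], 'orientation': [0.74, 0.673, -0.002, -0.0], 'contact_force': [-0.225, 0.149, -2.199], 'gripper_width': 0.693, 'grip_force': 65.849}
 row [0.0003, 0.0021, 0.0275] [-0.0011, 0.0009, 0.0002] rows>= 0.4
```

View pics/s2.png

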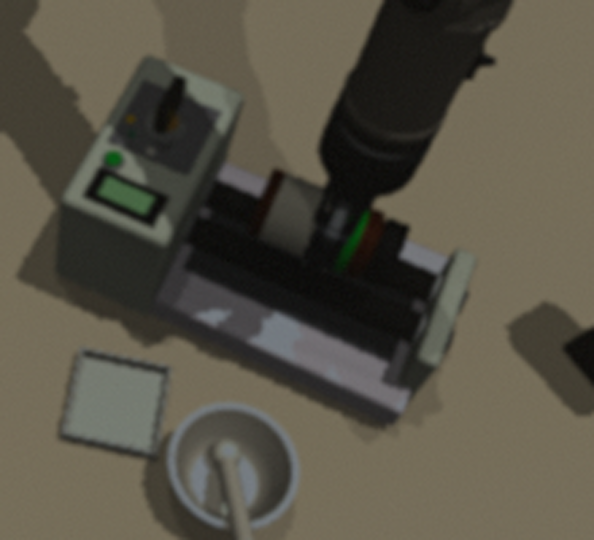

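Jar is above and between the rollers, clear of the housing and the bearing plate. I'll lower it slowly.

Request:
send_rows(
  rows=[
    [0,0.002,0.006,0,0,0,1],
    [0,0.002,0.012,0,0,0,1],
    [0,0.002,0.017,0,0,0,1],
    [0,0.002,0.021,0,0,0,1],
    [0,0.002,0.024,0,0,0,1],
    [0,0.002,0.024,0,0,0,1],
  ],
)

```text
t: 8.0
tcp_pos: [0.4924, 0.2852, 0.1281]
orientation: [0.74, 0.673, -0.0, -0.0]
contact_force: [0.9, -0.1, -2.2]
gripper_width: 0.693
grip_force: 65.8
```

Request:
send_rows(
  rows=[
    [0,0,0.0015,0,0,0,1],
    [0,0,0.003,0,0,0,1],
    [0,0,0.0045,0,0,0,1],
    [0,0,0.0045,0,0,0,1],
  ],
)

```text
t: 8.33
tcp_pos: [0.4926, 0.2853, 0.1256]
orientation: [0.74, 0.673, -0.0, -0.0]
contact_force: [-0.5, 0.3, -2.9]
gripper_width: 0.687
grip_force: 65.8
```

Request:
send_rows(
  rows=[
    [0,0,0.001,0,0,0,1],
    [0,0,0.002,0,0,0,1],
    [0,0,0.003,0,0,0,1],
    [0,0,0.003,0,0,0,1],
    [0,0,0.003,0,0,0,1],
  ],
)

```text
t: 8.75
tcp_pos: [0.4927, 0.2855, 0.1251]
orientation: [0.74, 0.673, 0.0, 0.0]
contact_force: [-2.4, -1.6, 5.6]
gripper_width: 0.696
grip_force: 66.7
```

Contact. Release, then lift.

Request:
send_rows(
  rows=[
    [0,0,0,0,0,0,0.3],
    [0,0,0,0,0,0,-0.2],
    [0,0,0,0,0,0,-0.6],
    [0,0,0,0,0,0,-1],
    [0,0,0,0,0,0,-1],
    [0,0,0,0,0,0,-1],
    [0,0,-0.02,0,0,0,-1],
    [0,0,-0.06,0,0,0,-1],
    [0,0,-0.12,0,0,0,-1],
    [0,0,-0.18,0,0,0,-1],
    [0,0,-0.24,0,0,0,-1],
    [0,0,-0.24,0,0,0,-1],
  ],
)

```text
t: 9.75
tcp_pos: [0.4957, 0.2887, 0.2775]
orientation: [0.74, 0.673, 0.008, 0.001]
contact_force: [0.4, 0.3, 1.3]
gripper_width: 0.997
grip_force: 0.0
```

Run:
```python
from h import *
st(); p=cam('wrist'); save(p,'w4')
for r in robot.place_of('green_mid',p)[:1]: print(round(r['conf'],2),np.round(r['centre']),at(p,r['centre'],.117).round(4))
go(.492,-.150,.27,3.5)
```

```text
{'t': 9.75, 'joints': [-0.137, 0.397, -0.6, 1.399, 0.226, 1.397, -0.83], 'tcp_pos': [0.496, 0.289, 0.277], 'orientation': [0.74, 0.673, 0.008, 0.001], 'contact_force': [0.441, 0.266, 1.273], 'gripper_width': 0.997, 'grip_force': 0.0}
0.69 [311. 192.] [0.491  0.2815 0.117 ]
 row [-0.7245, 0.0658, -0.0006] [0.0004, -0.002, 0.4506] rows>= 11.3
```

View pics/w4.png

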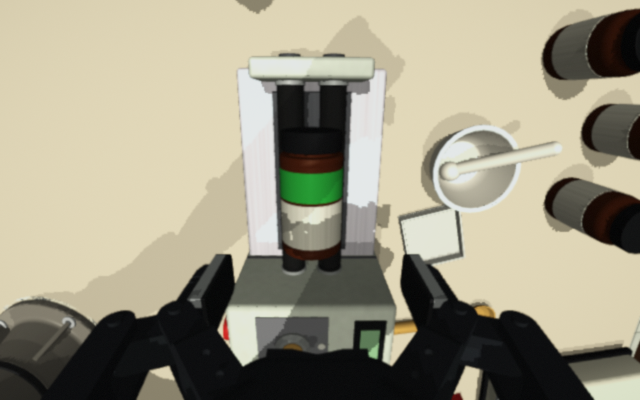

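Green lies on the rollers, centred at (311,192) between the housing and the bearing plate. Next, the red jar.

Request:
send_rows(
  rows=[
    [-0.7245,0.066,0,0,-0.002,0.4506,-1],
    [-0.7245,0.066,0,0,-0.002,0.4506,-1],
    [-0.7245,0.066,0,0,-0.002,0.4506,-1],
    [-0.7245,0.066,0,0,-0.002,0.4506,-1],
    [-0.7245,0.066,0,0,-0.002,0.4506,-1],
    [-0.7245,0.066,0,0,-0.002,0.4506,-1],
    [-0.7245,0.066,0,0,-0.002,0.4506,-1],
    [-0.7245,0.066,0,0,-0.002,0.4506,-1],
    [-0.7245,0.066,0,0,-0.002,0.4506,-1],
    [-0.7245,0.066,0,0,-0.002,0.4506,-1],
    [-0.7245,0.066,0,0,-0.002,0.4506,-1],
    [-0.7245,0.066,0,0,-0.002,0.4506,-1],
  ],
)

```text
t: 10.85
tcp_pos: [0.4888, -0.1593, 0.2663]
orientation: [1.0, 0.022, -0.004, 0.004]
contact_force: [0.0, -0.4, 0.0]
gripper_width: 0.999
grip_force: 0.0
```

Request:
send_rows(
  rows=[
    [0,0,0.07,0,0,0,-1],
    [0,0,0.1,0,0,0,-1],
    [0,0,0.1,0,0,0,-1],
    [0,0,0.1,0,0,0,-1],
  ],
)

```text
t: 11.18
tcp_pos: [0.4895, -0.151, 0.2064]
orientation: [1.0, 0.031, -0.004, 0.001]
contact_force: [-0.0, 0.6, 1.5]
gripper_width: 0.999
grip_force: 0.0
```

Run:
```python
from h import *
st(); p=cam('wrist'); save(p,'w5')
for q,z in (('red_mid',.042),('yellow_mid',.042),('reject_nest',.042)):
  for r in robot.place_of(q,p)[:1]: print(q,round(r['conf'],2),np.round(r['centre']),at(p,r['centre'],z).round(4))
for q,z in (('red_mid',.05),('reject_nest',.015)):
  for r in robot.trace(q,p)[:1]:
    m=r['region'].astype(np.uint8)
    box=cv2.boxPoints(cv2.minAreaRect(cv2.findNonZero(m)));P=np.array([at(p,u,z)[:2] for u in box]);print(q,P.mean(0),[(np.linalg.norm(v).round(3),np.degrees(np.arctan2(v[1],v[0])).round(1)) for v in (P[1]-P[0],P[2]-P[1])])
go(.497,-.154,.0465,3.5)
```

```text
{'t': 11.183, 'joints': [0.401, 0.279, -0.171, 1.677, 0.055, 1.198, -1.295], 'tcp_pos': [0.489, -0.151, 0.206], 'orientation': [1.0, 0.031, -0.004, 0.001], 'contact_force': [-0.019, 0.61, 1.502], 'gripper_width': 0.999, 'grip_force': 0.0}
red_mid 0.96 [320. 172.] [ 0.4987 -0.1543  0.042 ]
yellow_mid 0.85 [424. 166.] [ 0.5107 -0.2568  0.042 ]
red_mid [ 0.49143786 -0.15587553] [(np.float64(0.057), np.float64(-86.5)), (np.float64(0.134), np.float64(-174.2))]
reject_nest [ 0.62195959 -0.25082193] [(np.float64(0.082), np.float64(6.6)), (np.float64(0.104), np.float64(-85.2))]
 row [0.0088, 0.0034, 0.2715] [0.0015, 0.0005, 0.0001] rows>= 3.9
```

View pics/w5.png

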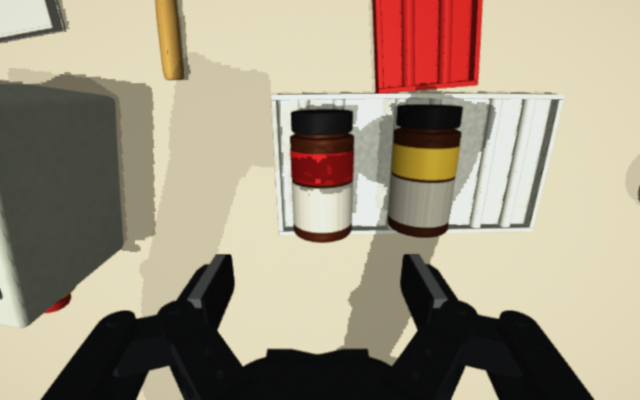

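Red is centred at (322,172) and parallel to the tool; yellow is 102 mm away. I'll grasp red.

Request:
send_rows(
  rows=[
    [0.012,0.005,0.06,0,0,0,-1],
    [0.012,0.005,0.12,0,0,0,-1],
    [0.012,0.005,0.18,0,0,0,-1],
    [0.012,0.005,0.22,0,0,0,-1],
    [0.012,0.005,0.245,0,0,0,-1],
    [0.012,0.005,0.264,0,0,0,-1],
    [0.012,0.005,0.264,0,0,0,-1],
    [0.012,0.005,0.264,0,0,0,1],
    [0.012,0.005,0.264,0,0,0,1],
    [0.012,0.005,0.264,0,0,0,1],
    [0.012,0.005,0.264,0,0,0,1],
    [0.012,0.005,0.264,0,0,0,1],
  ],
)

```text
t: 12.48
tcp_pos: [0.4993, -0.1554, 0.0516]
orientation: [1.0, 0.03, -0.0, 0.003]
contact_force: [-0.5, -0.9, 6.8]
gripper_width: 0.691
grip_force: 64.6
```

Request:
send_rows(
  rows=[
    [0,0,0,0,0,0,1],
    [0,0,0,0,0,0,1],
    [0,0,0,0,0,0,1],
    [0,0,-0.03,0,0,0,1],
    [0,0,-0.08,0,0,0,1],
    [0,0,-0.14,0,0,0,1],
    [0,0,-0.2,0,0,0,1],
    [0,0,-0.26,0,0,0,1],
    [0,0,-0.31,0,0,0,1],
    [0,0,-0.31,0,0,0,1],
    [0,0,-0.31,0,0,0,1],
  ],
)

```text
t: 13.4
tcp_pos: [0.4995, -0.1538, 0.2376]
orientation: [1.0, 0.031, 0.0, 0.003]
contact_force: [0.8, 0.2, -2.6]
gripper_width: 0.69
grip_force: 65.6
```

Run:
```python
from h import *
st(); go(.53,-.22,.235,9.7)
```

```text
{'t': 13.4, 'joints': [0.4, 0.271, -0.172, 1.609, 0.053, 1.265, -1.292], 'tcp_pos': [0.499, -0.154, 0.238], 'orientation': [1.0, 0.031, 0.0, 0.003], 'contact_force': [0.802, 0.184, -2.613], 'gripper_width': 0.69, 'grip_force': 65.634}
 row [0.044, 0.1133, 0.0049] [0.0016, 0.0001, -0.0344] rows>= 1.7
```

Request:
send_rows(
  rows=[
    [0.02,0.11,-0.06,0,0,-0.0345,1],
    [0.02,0.11,-0.06,0,0,-0.0345,1],
    [0.02,0.11,-0.06,0,0,-0.0345,1],
    [0.02,0.11,-0.06,0,0,-0.0345,1],
    [0.02,0.11,-0.06,0,0,-0.0345,1],
    [0.02,0.11,-0.06,0,0,-0.0345,1],
  ],
)

```text
t: 13.9
tcp_pos: [0.5137, -0.217, 0.2697]
orientation: [0.996, 0.085, -0.004, 0.0]
contact_force: [0.7, 0.6, -2.0]
gripper_width: 0.695
grip_force: 65.7
```

Run:
```python
from h import *
s=st(); print(R.from_quat(s['orientation']).apply([1,0,0])); p=cam('wrist'); save(p,'w6')
for q,z in (('reject_nest',.042),):
  for r in robot.place_of(q,p)[:2]: print(q,round(r['conf'],2),np.round(r['centre']),at(p,r['centre'],z).round(4))
  for r in robot.trace(q,p)[:1]:
    m=r['region'].astype(np.uint8)
    box=cv2.boxPoints(cv2.minAreaRect(cv2.findNonZero(m)));print(box.round());P=np.array([at(p,u,.018)[:2] for u in box]);print(q,P.mean(0),[(np.linalg.norm(v).round(3),np.degrees(np.arctan2(v[1],v[0])).round(1)) for v in (P[1]-P[0],P[2]-P[1])])
```

```text
{'t': 13.9, 'joints': [0.481, 0.33, -0.154, 1.449, 0.055, 1.374, -1.076], 'tcp_pos': [0.514, -0.217, 0.27], 'orientation': [0.996, 0.085, -0.004, 0.0], 'contact_force': [0.655, 0.576, -2.007], 'gripper_width': 0.695, 'grip_force': 65.66}
[ 0.98535218  0.17034519 -0.00797479]
reject_nest 0.64 [370.  40.] [ 0.6586 -0.2497  0.042 ]
[[318.   0.]
 [410.   0.]
 [410. 113.]
 [318. 113.]]
reject_nest [ 0.64251557 -0.25050861] [(np.float64(0.102), np.float64(-79.6)), (np.float64(0.123), np.float64(-165.0))]
```

View pics/w6.png

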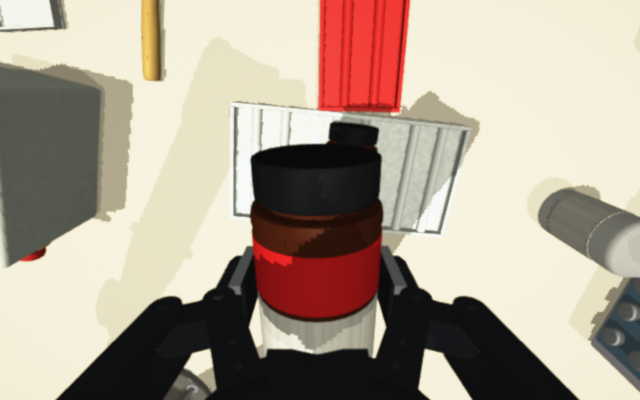

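The tray shows at the top: front corners at (319,108) and (402,110), sides running to (322,1) and (409,1).

Run:
```python
from h import *
p=cam('wrist')
A=[at(p,u,.018)[:2] for u in ((319,109),(402,111),(322,1),(409,1))]
print(np.round(A,4)); 
for v in (A[2]-A[0],A[3]-A[1]): print('side',np.degrees(np.arctan2(v[1],v[0])).round(1))
f=A[1]-A[0]; print('front',np.linalg.norm(f),np.degrees(np.arctan2(f[1],f[0]))+90)
a=np.radians(np.degrees(np.arctan2(f[1],f[0]))+90); 
for a in (a,np.radians(9.7)): print(((A[0]+A[1])/2+.0775*np.array([np.cos(a),np.sin(a)])).round(4))
print(robot.trace('reject_nest',p)[0]['region'][[5,50,90]].astype(int)@np.arange(640)/robot.trace('reject_nest',p)[0]['region'][[5,50,90]].sum(1))
go(.662,-.2475,.15,9.2)
```

```text
[[ 0.5789 -0.2094]
 [ 0.5943 -0.3101]
 [ 0.6941 -0.1925]
 [ 0.7116 -0.2877]]
side 8.3
side 10.8
front 0.10188415746862738 8.725683797319476
[ 0.6632 -0.248 ]
[ 0.663  -0.2466]
[362.5 361.  359.5]
 row [0.235, 0.0892, 0.2017] [0.001, 0.0016, 0.0031] rows>= 4.6
```

Request:
send_rows(
  rows=[
    [0.06,0.022,0,0,0,0.002,1],
    [0.12,0.045,0,0,0,0.002,1],
    [0.18,0.067,0,0,0,0.002,1],
    [0.235,0.087,0,0,0,0.002,1],
    [0.235,0.087,0.06,0,0,0.002,1],
    [0.235,0.087,0.12,0,0,0.002,1],
    [0.235,0.087,0.18,0,0,0.002,1],
    [0.235,0.087,0.24,0,0,0.002,1],
    [0.235,0.087,0.29,0,0,0.002,1],
    [0.235,0.087,0.32,0,0,0.002,1],
    [0.235,0.087,0.335,0,0,0.002,1],
    [0.235,0.087,0.335,0,0,0.002,1],
  ],
)

```text
t: 15.2
tcp_pos: [0.6596, -0.2465, 0.067]
orientation: [0.997, 0.082, -0.005, 0.001]
contact_force: [0.3, 0.3, -2.1]
gripper_width: 0.692
grip_force: 65.7
```

Run:
```python
from h import *
st(); go(.662,-.2468,.0535,9.2); p=cam('scene')
c=cv2.resize(p['color'][120:270,150:330],None,fx=3,fy=3,interpolation=cv2.INTER_CUBIC); cv2.imwrite('pics/s3.png',c[...,::-1])
```

```text
{'t': 15.2, 'joints': [0.406, 0.775, -0.134, 1.241, 0.109, 1.141, -1.144], 'tcp_pos': [0.66, -0.247, 0.067], 'orientation': [0.997, 0.082, -0.005, 0.001], 'contact_force': [0.283, 0.268, -2.052], 'gripper_width': 0.692, 'grip_force': 65.709}
 row [0.0041, 0.0011, 0.0224] [0.0002, 0.0032, 0.0009] rows>= 0.3
```

View pics/s3.png

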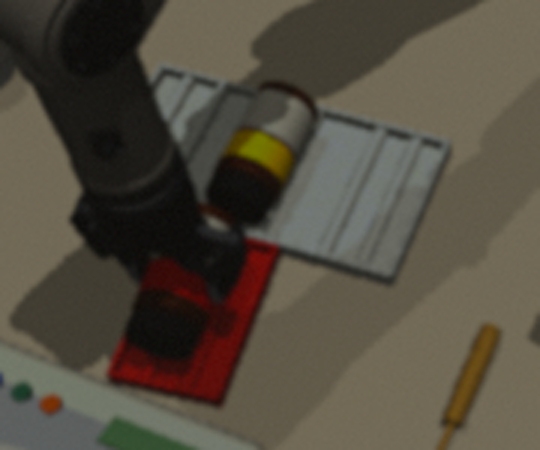

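The red jar is above the tray with its cap centred over the cradle. I've now viewed 12 pictures, over the limit of 10, so I'll work from numbers only from here. Lowering.

Request:
send_rows(
  rows=[
    [0.003,0,0.006,0,0.002,0,1],
    [0.003,0,0.012,0,0.002,0,1],
    [0.003,0,0.016,0,0.002,0,1],
    [0.003,0,0.019,0,0.002,0,1],
    [0.003,0,0.021,0,0.002,0,1],
    [0.003,0,0.021,0,0.002,0,1],
  ],
)

```text
t: 15.75
tcp_pos: [0.6631, -0.247, 0.0576]
orientation: [0.997, 0.081, 0.001, 0.002]
contact_force: [0.9, -0.2, -1.9]
gripper_width: 0.691
grip_force: 65.7
```

Request:
send_rows(
  rows=[
    [0,0,0.002,0,0,0,1],
    [0,0,0.004,0,0,0,1],
    [0,0,0.006,0,0,0,1],
    [0,0,0.007,0,0,0,1],
    [0,0,0.007,0,0,0,1],
  ],
)

```text
t: 16.17
tcp_pos: [0.6633, -0.247, 0.0537]
orientation: [0.997, 0.081, 0.001, 0.002]
contact_force: [-0.8, 0.2, -1.0]
gripper_width: 0.688
grip_force: 65.7
```

Request:
send_rows(
  rows=[
    [0,0,0.0015,0,0,0,1],
    [0,0,0.003,0,0,0,1],
    [0,0,0.0045,0,0,0,1],
    [0,0,0.0045,0,0,0,1],
  ],
)

```text
t: 16.5
tcp_pos: [0.6635, -0.247, 0.0532]
orientation: [0.997, 0.081, 0.001, 0.002]
contact_force: [-3.8, 0.4, 8.7]
gripper_width: 0.698
grip_force: 66.9
```

Request:
send_rows(
  rows=[
    [0,0,0,0,0,0,0.3],
    [0,0,0,0,0,0,-0.2],
    [0,0,0,0,0,0,-0.6],
    [0,0,0,0,0,0,-1],
    [0,0,0,0,0,0,-1],
    [0,0,0,0,0,0,-1],
    [0,0,-0.02,0,0,0,-1],
    [0,0,-0.06,0,0,0,-1],
    [0,0,-0.12,0,0,0,-1],
    [0,0,-0.18,0,0,0,-1],
    [0,0,-0.24,0,0,0,-1],
    [-0.07,0,-0.3,0,0,0,-1],
  ],
)

```text
t: 17.5
tcp_pos: [0.6373, -0.2481, 0.2248]
orientation: [0.996, 0.084, 0.006, 0.001]
contact_force: [0.2, -0.2, 1.6]
gripper_width: 0.999
grip_force: 0.0
```

Request:
send_rows(
  rows=[
    [-0.05,0,-0.05,0,0,0,-1],
    [-0.1,0,-0.1,0,0,0,-1],
    [-0.1,0,-0.1,0,0,0,-1],
    [-0.1,0,-0.1,0,0,0,-1],
  ],
)

```text
t: 17.83
tcp_pos: [0.5722, -0.2632, 0.2865]
orientation: [0.997, 0.08, 0.004, 0.004]
contact_force: [0.6, 1.4, -0.1]
gripper_width: 1.0
grip_force: 0.0
```

Run:
```python
from h import *
s=st(); p=cam('wrist')
for q in ('red_mid','reject_nest','yellow_mid'):
  for r in robot.place_of(q,p)[:1]: print(q,round(r['conf'],2),np.round(r['centre']),at(p,r['centre'],.042).round(4))
ms={}
for q,z in (('red_mid',.05),('reject_nest',.018)):
  for r in robot.trace(q,p)[:1]:
    m=r['region'].astype(np.uint8); ms[q]=m
    box=cv2.boxPoints(cv2.minAreaRect(cv2.findNonZero(m)));P=np.array([at(p,u,z)[:2] for u in box]);print(q,P.mean(0).round(4),P.round(3).tolist(),[(np.linalg.norm(v).round(3),np.degrees(np.arctan2(v[1],v[0])).round(1)) for v in (P[1]-P[0],P[2]-P[1])])
p=cam('top')
for q,z in (('red_mid',.042),('key_grip',.183),('green_mid',.117)):
  for r in robot.place_of(q,p)[:2]: print('top',q,round(r['conf'],2),np.round(r['centre']),at(p,r['centre'],z).round(4))
go(.455,.0,.33,90)
```

```text
{'t': 17.833, 'joints': [0.493, 0.466, -0.146, 1.212, 0.069, 1.457, -1.055], 'tcp_pos': [0.572, -0.263, 0.287], 'orientation': [0.997, 0.08, 0.004, 0.004], 'contact_force': [0.608, 1.351, -0.148], 'gripper_width': 1.0, 'grip_force': 0.0}
red_mid 0.92 [310.  88.] [ 0.6633 -0.2427  0.042 ]
yellow_mid 0.64 [302. 211.] [ 0.5085 -0.2562  0.042 ]
red_mid [ 0.6612 -0.2441] [[0.72, -0.205], [0.729, -0.263], [0.603, -0.286], [0.593, -0.222]] [(np.float64(0.059), np.float64(-80.7)), (np.float64(0.128), np.float64(-169.7))]
reject_nest [ 0.6596 -0.243 ] [[0.574, -0.198], [0.729, -0.183], [0.744, -0.281], [0.59, -0.309]] [(np.float64(0.156), np.float64(5.6)), (np.float64(0.1), np.float64(-81.5))]
top red_mid 0.8 [409. 174.] [ 0.6642 -0.2413  0.042 ]
top red_mid 0.73 [414. 232.] [ 0.498  -0.2471  0.042 ]
top key_grip 0.62 [277. 248.] [0.4509 0.1229 0.183 ]
top green_mid 0.74 [220. 234.] [0.4926 0.2809 0.117 ]
 row [-0.1223, -0.4608, -0.0831] [0.0007, 0.0004, -0.4479] rows>= 11.3
```

Red sits concentric in the cradle, within about 2 mm of the tray centre. Next, a closer measurement of the key.

Request:
send_rows(
  rows=[
    [-0.115,-0.51,-0.07,0,0,-0.42,-1],
    [-0.115,-0.51,-0.07,0,0,-0.42,-1],
    [-0.115,-0.51,-0.07,0,0,-0.42,-1],
    [-0.115,-0.51,-0.07,0,0,-0.42,-1],
    [-0.115,-0.51,-0.07,0,0,-0.42,-1],
    [-0.115,-0.51,-0.07,0,0,-0.42,-1],
    [-0.115,-0.51,-0.07,0,0,-0.42,-1],
    [-0.115,-0.51,-0.07,0,0,-0.42,-1],
    [-0.115,-0.51,-0.07,0,0,-0.42,-1],
    [-0.115,-0.51,-0.07,0,0,-0.42,-1],
    [-0.115,-0.51,-0.07,0,0,-0.42,-1],
    [-0.115,-0.51,-0.07,0,0,-0.42,-1],
  ],
)

```text
t: 19.33
tcp_pos: [0.4544, 0.0299, 0.3227]
orientation: [0.737, 0.676, -0.0, 0.002]
contact_force: [0.7, -0.7, 0.1]
gripper_width: 1.0
grip_force: 0.0
```

Request:
send_rows(
  rows=[
    [0,0,0,0,0,0,-1],
    [0,0,0,0,0,0,-1],
    [0,0,0,0,0,0,-1],
  ],
)

```text
t: 19.58
tcp_pos: [0.4545, 0.0295, 0.3226]
orientation: [0.738, 0.675, -0.0, 0.002]
contact_force: [0.3, -0.5, 0.6]
gripper_width: 0.999
grip_force: 0.0
```

Run:
```python
from h import *
s=st(); p=cam('wrist'); print(ray(p,(320,200))[0].round(3))
for r in robot.place_of('key_grip',p)[:2]: print(round(r['conf'],2),np.round(r['centre']),at(p,r['centre'],.183).round(4))
for r in robot.trace('key_grip',p)[:2]:
    m=r['region'].astype(np.uint8)
    box=cv2.boxPoints(cv2.minAreaRect(cv2.findNonZero(m)));P=np.array([at(p,u,.195)[:2] for u in box]);print(round(r['conf'],2),m.sum(),P.mean(0).round(4),box.round().tolist(),[(np.linalg.norm(v).round(3),np.degrees(np.arctan2(v[1],v[0])).round(1)) for v in (P[1]-P[0],P[2]-P[1])])
# dark key top: threshold
u=proj(p,[[.453,.12,.2]])[0]; print(u)
x,y=int(u[0]),int(u[1]); g=p['color'].mean(2); c=g[max(0,y-45):y+45,x-50:x+50]; m=(c<45).astype(np.uint8)
n,l,stt,ce=cv2.connectedComponentsWithStats(m)
for i in range(1,n):
    if stt[i,4]>60:
        rc=cv2.minAreaRect(cv2.findNonZero((l==i).astype(np.uint8))); b=cv2.boxPoints(rc)+[x-50,max(0,y-45)]
        P=np.array([at(p,q,.2)[:2] for q in b]);print(stt[i],P.mean(0).round(4),b.round().tolist(),[(np.linalg.norm(v).round(3),np.degrees(np.arctan2(v[1],v[0])).round(1)) for v in (P[1]-P[0],P[2]-P[1])])
go(.453,.12,.3,175)
```

```text
{'t': 19.583, 'joints': [0.323, 0.109, -0.472, 1.605, 0.053, 1.438, -0.243], 'tcp_pos': [0.455, 0.03, 0.323], 'orientation': [0.738, 0.675, -0.0, 0.002], 'contact_force': [0.341, -0.515, 0.578], 'gripper_width': 0.999, 'grip_force': 0.0}
[0.461 0.113 0.444]
0.67 [303.  84.] [0.4507 0.1217 0.183 ]
0.96 931 [0.4539 0.1219] [[278.0, 74.0], [334.0, 74.0], [334.0, 92.0], [278.0, 92.0]] [(np.float64(0.044), np.float64(-5.2)), (np.float64(0.014), np.float64(-94.1))]
[304.83211522  85.53181761]
[ 26  36  54  16 806] [0.4544 0.1214] [[280.0, 76.0], [333.0, 76.0], [333.0, 91.0], [280.0, 91.0]] [(np.float64(0.041), np.float64(-5.2)), (np.float64(0.011), np.float64(-94.2))]
 row [0.15, -0.016, 0.0371] [-0.0002, 0.0012, -0.5005] rows>= 12.6
```

Request:
send_rows(
  rows=[
    [0.153,-0.0155,0.037,0,0.001,-0.5,-1],
    [0.153,-0.0155,0.037,0,0.001,-0.5,-1],
    [0.153,-0.0155,0.037,0,0.001,-0.5,-1],
    [0.153,-0.0155,0.037,0,0.001,-0.5,-1],
    [0.153,-0.0155,0.037,0,0.001,-0.5,-1],
    [0.153,-0.0155,0.037,0,0.001,-0.5,-1],
    [0.153,-0.0155,0.037,0,0.001,-0.5,-1],
    [0.153,-0.0155,0.037,0,0.001,-0.5,-1],
    [0.153,-0.0155,0.037,0,0.001,-0.5,-1],
    [0.153,-0.0155,0.037,0,0.001,-0.5,-1],
    [0.153,-0.0155,0.037,0,0.001,-0.5,-1],
    [0.153,-0.0155,0.037,0,0.001,-0.5,-1],
  ],
)

```text
t: 20.73
tcp_pos: [0.4534, 0.1217, 0.3001]
orientation: [0.077, 0.997, -0.0, 0.0]
contact_force: [-0.3, 0.3, -0.9]
gripper_width: 0.999
grip_force: 0.0
```

Run:
```python
from h import *
st(); go(.4542,.1215,.187,174.8)
```

```text
{'t': 20.733, 'joints': [0.311, 0.177, -0.708, 1.611, 0.118, 1.397, 1.008], 'tcp_pos': [0.453, 0.122, 0.3], 'orientation': [0.077, 0.997, -0.0, 0.0], 'contact_force': [-0.299, 0.318, -0.895], 'gripper_width': 0.999, 'grip_force': 0.0}
 row [-0.0013, -0.0001, 0.1885] [-0.0003, 0.0001, -0.0199] rows>= 2.7
```

Request:
send_rows(
  rows=[
    [-0.001,0,0.06,0,0,-0.02,-1],
    [-0.001,0,0.11,0,0,-0.02,-1],
    [-0.001,0,0.15,0,0,-0.02,-1],
    [-0.001,0,0.175,0,0,-0.02,-1],
    [-0.001,0,0.183,0,0,-0.02,-1],
    [-0.001,0,0.183,0,0,-0.02,-0.5],
    [-0.001,0,0.183,0,0,-0.02,0],
    [-0.001,0,0.183,0,0,-0.02,0.3],
    [-0.001,0,0.183,0,0,-0.02,0.5],
    [-0.001,0,0.183,0,0,-0.02,0.5],
    [-0.001,0,0.183,0,0,-0.02,0.5],
  ],
)

```text
t: 21.65
tcp_pos: [0.4545, 0.1218, 0.1911]
orientation: [0.048, 0.999, -0.0, 0.001]
contact_force: [-1.1, -0.2, -0.1]
gripper_width: 0.255
grip_force: 0.0
```

Run:
```python
from h import *
st(); go(.4542,.1215,.19,174.8)
```

```text
{'t': 21.65, 'joints': [0.289, 0.264, -0.702, 1.799, 0.187, 1.144, 1.001], 'tcp_pos': [0.454, 0.122, 0.191], 'orientation': [0.048, 0.999, -0.0, 0.001], 'contact_force': [-1.071, -0.172, -0.109], 'gripper_width': 0.255, 'grip_force': 0.0}
 row [0.0004, -0.0005, 0.0018] [-0.0002, 0.0006, -0.0018] rows>= 0.0
```

Close on the key.

Request:
send_rows(
  rows=[
    [0,0,0,0,0,-0.002,0.6],
    [0,0,0,0,0,-0.002,0.7],
    [0,0,0,0,0,-0.002,0.8],
    [0,0,0,0,0,-0.002,1],
    [0,0,0,0,0,-0.002,1],
    [0,0,0,0,0,-0.002,1],
  ],
)

```text
t: 22.15
tcp_pos: [0.4542, 0.1222, 0.1908]
orientation: [0.045, 0.999, 0.0, 0.001]
contact_force: [-1.6, 2.9, 3.5]
gripper_width: 0.131
grip_force: 59.0
```

Request:
send_rows(
  rows=[
    [0,0,0,0,0,0.03,1],
    [0,0,0,0,0,0.06,1],
    [0,0,0,0,0,0.09,1],
    [0,0,0,0,0,0.12,1],
    [0,0,0,0,0,0.15,1],
    [0,0,0,0,0,0.18,1],
    [0,0,0,0,0,0.21,1],
    [0,0,0,0,0,0.24,1],
    [0,0,0,0,0,0.27,1],
    [0,0,0,0,0,0.3,1],
    [0,0,0,0,0,0.33,1],
    [0,0,0,0,0,0.36,1],
  ],
)

```text
t: 23.15
tcp_pos: [0.4546, 0.1228, 0.1908]
orientation: [0.574, 0.819, 0.001, 0.001]
contact_force: [-0.0, 3.7, 2.2]
gripper_width: 0.125
grip_force: 58.7
```

Run:
```python
from h import *
s=st(); print(s['ft_torque']); go(.4542,.122,.19,174.8-75.06); go(.4542,.122,.19,174.8-77)
```

```text
{'t': 23.15, 'joints': [0.144, 0.236, -0.523, 1.804, 0.129, 1.134, -0.075], 'tcp_pos': [0.455, 0.123, 0.191], 'orientation': [0.574, 0.819, 0.001, 0.001], 'contact_force': [-0.022, 3.733, 2.232], 'gripper_width': 0.125, 'grip_force': 58.704}
[ 0.56479957 -0.12073929  0.13631832]
 row [-0.0011, -0.0011, 0.0013] [0.0008, -0.0, 0.0564] rows>= 1.4
 row [-0.0011, -0.0011, 0.0013] [0.0008, -0.0, 0.0672] rows>= 1.7
```

Request:
send_rows(
  rows=[
    [0,0,0,0,0,0.02,1],
    [0,0,0,0,0,0.04,1],
    [0,0,0,0,0,0.055,1],
    [0,0,0,0,0,0.06,1],
    [0,0,0,0,0,0.06,1],
  ],
)

```text
t: 23.57
tcp_pos: [0.4547, 0.1228, 0.1908]
orientation: [0.647, 0.762, 0.001, 0.001]
contact_force: [1.8, 3.6, 1.8]
gripper_width: 0.128
grip_force: 58.7
```

Run:
```python
from h import *
s=st(); print(s['ft_torque']); go(.4542,.122,.19,174.8-77)
```

```text
{'t': 23.567, 'joints': [0.122, 0.232, -0.496, 1.804, 0.121, 1.132, -0.251], 'tcp_pos': [0.455, 0.123, 0.191], 'orientation': [0.647, 0.762, 0.001, 0.001], 'contact_force': [1.847, 3.564, 1.813], 'gripper_width': 0.128, 'grip_force': 58.739}
[ 0.80050802 -0.3156381   0.22582806]
 row [-0.0012, -0.0011, 0.0013] [0.0009, -0.0001, 0.0087] rows>= 0.2
```

Request:
send_rows(
  rows=[
    [0,0,0,0,0,0.008,1],
    [0,0,0,0,0,0.015,1],
    [0,0,0,0,0,0.015,1],
  ],
)

```text
t: 23.82
tcp_pos: [0.4547, 0.1228, 0.1908]
orientation: [0.664, 0.747, 0.001, 0.001]
contact_force: [2.0, 4.0, 2.4]
gripper_width: 0.13
grip_force: 61.9
```

Run:
```python
from h import *
s=st(); print(s['ft_torque']); go(.4542,.122,.19,174.8-77)
```

```text
{'t': 23.817, 'joints': [0.116, 0.231, -0.49, 1.805, 0.12, 1.132, -0.296], 'tcp_pos': [0.455, 0.123, 0.191], 'orientation': [0.664, 0.747, 0.001, 0.001], 'contact_force': [2.048, 4.05, 2.381], 'gripper_width': 0.13, 'grip_force': 61.917}
[ 0.99669457 -0.58235     1.14596641]
 row [-0.0013, -0.001, 0.0013] [0.0009, 0.0001, -0.006] rows>= 0.2
```

Torque jumped from 0.23 to 1.15 Nm, so the key is at the end stop. Hold about 1 s, then open.

Request:
send_rows(
  rows=[
    [0,0,0,0,0,0,1],
    [0,0,0,0,0,0,1],
    [0,0,0,0,0,0,1],
    [0,0,0,0,0,0,1],
    [0,0,0,0,0,0,1],
    [0,0,0,0,0,0,1],
    [0,0,0,0,0,0,1],
    [0,0,0,0,0,0,1],
    [0,0,0,0,0,0,1],
    [0,0,0,0,0,0,1],
    [0,0,0,0,0,0,1],
  ],
)

```text
t: 24.73
tcp_pos: [0.4547, 0.1228, 0.1908]
orientation: [0.664, 0.748, 0.001, 0.001]
contact_force: [2.0, 3.9, 1.6]
gripper_width: 0.131
grip_force: 61.8
```

Request:
send_rows(
  rows=[
    [0,0,0,0,0,0,-1],
    [0,0,0,0,0,0,-1],
    [0,0,0,0,0,0,-1],
    [0,0,0,0,0,0,-1],
    [0,0,0,0,0,0,-1],
    [0,0,0,0,0,0,-1],
    [0,0,0,0,0,0,-1],
    [0,0,-0.04,0,0,0,-1],
    [0,0,-0.1,0,0,0,-1],
    [0,0,-0.16,0,0,0,-1],
    [0,0,-0.22,0,0,0,-1],
    [0,0,-0.22,0,0,0,-1],
  ],
)

```text
t: 25.73
tcp_pos: [0.4573, 0.1231, 0.3298]
orientation: [0.666, 0.746, 0.006, 0.005]
contact_force: [0.4, 0.6, -0.3]
gripper_width: 0.999
grip_force: 0.0
```

Request:
send_rows(
  rows=[
    [-0.06,0,0,0,0,0,-1],
    [-0.12,0,0,0,0,0,-1],
    [-0.15,0,0,0,0,0,-1],
    [-0.15,0,0,0,0,0,-1],
    [-0.15,0,0,0,0,0,-1],
  ],
)

```text
t: 26.15
tcp_pos: [0.4641, 0.0311, 0.3221]
orientation: [0.667, 0.745, -0.0, 0.0]
contact_force: [0.2, 1.2, 0.7]
gripper_width: 1.003
grip_force: 0.0
```

Run:
```python
from h import *
st(); p=cam('wrist')
for r in robot.trace('key_grip',p)[:2]:
    m=r['region'].astype(np.uint8)
    box=cv2.boxPoints(cv2.minAreaRect(cv2.findNonZero(m)));P=np.array([at(p,u,.2)[:2] for u in box]);print(round(r['conf'],2),m.sum(),P.mean(0).round(4),[(np.linalg.norm(v).round(3),np.degrees(np.arctan2(v[1],v[0])).round(1)) for v in (P[1]-P[0],P[2]-P[1])])
t=cam('top')
for n,p in (('w',p),('t',t)):
  for q,z in (('red_mid',.042),('green_mid',.117),('yellow_mid',.042)):
    for r in robot.place_of(q,p)[:1]: print(n,q,round(r['conf'],2),at(p,r['centre'],z).round(4))
```

```text
{'t': 26.15, 'joints': [0.265, 0.128, -0.416, 1.583, 0.053, 1.442, -0.044], 'tcp_pos': [0.464, 0.031, 0.322], 'orientation': [0.667, 0.745, -0.0, 0.0], 'contact_force': [0.184, 1.209, 0.708], 'gripper_width': 1.003, 'grip_force': 0.0}
0.8 846 [0.4547 0.1219] [(np.float64(0.012), np.float64(34.0)), (np.float64(0.043), np.float64(-52.3))]
w red_mid 0.86 [ 0.6573 -0.2449  0.042 ]
w yellow_mid 0.94 [ 0.5086 -0.2519  0.042 ]
t red_mid 0.73 [ 0.6666 -0.2377  0.042 ]
t green_mid 0.61 [0.4894 0.2822 0.117 ]
t yellow_mid 0.56 [ 0.5125 -0.2565  0.042 ]
```

Key has sprung back: it sits at -52°, against -50° expected for run. Both jars are in place, so I'm handing in.

```bash
python3 -c "
from h import *
print(robot.sign_off())"
```

```text
the job is handed in; nothing more can be done
None
```

The job is handed in at about 26 s: the green jar is on the rollers, the red jar is in the reject cradle, and the key was held at start for about a second and sprang back to run; I viewed 12 pictures, over the limit of 10.

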